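# Hang the dip basket between its neighbours

## Task

Lift the basket with the orange grip out of its carrier and stand it upright on the bare bench top, letting go of it so that you can take it again the other way round its grip. Then hang it by its hook over the top bar of the rack, in the gap between the blue and the green basket, on the same side and facing the same way as they do, and let it go. The two hanging baskets must stay hung where they are, and the dropper bottle and the flat chip box be left alone.

Things in the scene. Friction and masses are not known exactly. Their poses are not given: they have to be found in the camera images.
- orange_basket: basket to hang, 150 mm tall, 0.10-0.18 kg. Origin: centre of its underside, z up. White tub 34 (x) x 36 (y) x 40 mm; steel strip 16 mm wide up its +x side (x 13-17) to a hook at the top; orange grip block above. Starts in the carrier on its 12 mm floor, heading within 2 deg of the carrier's, up to 15 mm off the middle along y. Stands stably on the bench.
- orange_grip (a point): centre of the orange grip block, 20 (x) x 28 (y) x 40 (z) mm, 130 mm straight above the basket's origin; the block spans heights 110 to 150 mm. Axes as the basket's.
- orange_slot (a point): middle of the roof (underside, 106 mm up) of the orange basket's hook, 24 mm to +x of its origin. The slot below is open downward and sideways, 14 mm wide (x 17 to 31 mm); its far side, the hook tip, is 4 mm thick and 16 mm wide and reaches down to 82 mm, then flares outward down to 75 mm (x up to 38).
- blue_basket: neighbour hanging on the +y side of the gap: same shape, sizes and axes as orange_basket, but a blue grip block. Hangs loose on the rack, hook over the top bar, tub against the bars. It is 94 to 104 mm from the green one, centre to centre, along the bar: clear gap between the tubs 58 to 68 mm.
- green_basket: neighbour hanging on the -y side of the gap: same shape, sizes and axes as orange_basket, but a green grip block. Hangs loose on the rack.
- rack: fixed rack. Origin: on the bench under the bars' front face, mid-length; x away from the robot, y along the bars, z up. Top bar 278 mm long, x 0-8, z 119-141 mm; lower bar x 0-8, z 50-62. 12 mm posts at y +-133. Grey base x -55 to 30, y +-140, up to 13 mm high. A hung basket faces along the rack's x, its origin at x = -17 mm, z = 35 mm.
- carrier: fixed carrier. Origin: on the bench, under the middle of the place where the basket stands; base x -35 to 57, y +-60, 12 mm thick. Four posts 159 mm high at x -25 and 47, y +-52; along each pair guard bars 8 mm thick, at heights 65 and 150 mm, open above and at both y ends. The -x guard bar leaves only about 11 mm to the grip block: fingers have room on its +y and -y sides.
- bare_spot (a point): a point on the bare bench top (not marked) between carrier, rack and microscope stage where there is always room to stand the basket, about 20 mm round its tub; any other bare place will do as well. The fixed microscope with its post and boom stands 0.1 m and more to the left of it (+y), up to about 0.4 m high: pass over it at 0.5 m.
- solvent_bottle: bystander: white dropper bottle with blue cap, 36 mm in diameter, 94 mm tall; origin at its underside
- chip_box_a: bystander: flat box, black below and clear above, 50 x 50 x 18 mm; origin at its underside

How it is judged:
By the outcome, as a careful person would: the job done as asked, in the order asked, and still so for the second after the job is handed in, with the robot touching nothing.
It also fails if it takes over 61 s, if anything falls off the work surface, if the arm or the gripper's body presses on something with over 40 N, if the wrist force passes 120 N, or if a joint passes its speed limit or range.

## Robot

A 7-joint arm with a two-finger parallel gripper is mounted at the origin on a cart in front of the work surface, level with it; the furniture and walls round the work are solid. World frame = base frame: x ahead of the robot, y to its left, z up, the work surface at z = 0. Lengths are in mm, angles in rad, forces in N, time in s.
With the tool pointing down it reaches from about 425 to 975 mm from the base axis. Payload 16.7 kg.
Tool frame: the origin (TCP) lies midway between the tips of the shut fingers; the grasp point (between the pads) lies bot.pinch_z behind it (bot.pinch_z is the distance from the TCP to the grasp point, in mm); z points along the fingers, y is the line along which they close (so a half turn about z gives the same grasp; the last joint's range is limited). The gripper opens to 85 mm and grips with 20 to 120 N. Pads are 22 mm wide; open, the fingers measure 114 mm over their backs; the gripper's body (76 mm by 85 mm) begins 54 mm behind the grasp point. The pads swing forward as they close: fully open they stand 13 mm farther back than shut.
Start: joints at [-1.411, 0.426, 0.074, 1.606, -0.034, 1.111, -0.067], TCP at [205.789, 642.825, 191.902] pointing down, gripper open.
Joint ranges: [-2.85, 2.85], [-0.5, 2.14], [-1.23, 1.37], [0.21, 2.46], [-1.02, 4.16], [0.16, 2.05], [-2.73, 2.73]. Speed limits (rad/s): [1.89, 1.89, 2.39, 2.39, 3.01, 3.01, 3.01].

## Interface

Orientations are given as a unit quaternion [x, y, z, w].
In Python, from cell import telemetry, viewer, job, bot gives the robot as it stands.
- The arm moves only by the tool send_rows, never from a script. Its arguments are lists of equal length, an entry for each row: "travel": the shift along the world's x, y, z in m, a list of three; "angular": the turn, a rotation vector about the world's x, y, z in rad, a list of three; "grip": the closure, from -1 (fully open) to 1 (shut). A call has 1 to 5 rows; each row is the pose to reach, as a shift and turn from the pose commanded when the call began; what a row does not reach only later rows make up. A row lasts 1/8 s, in which the tool goes at most 62.5 mm and 10.7 degrees, less where a joint would pass 70% of its speed; a pose out of reach is approached as far as the arm can. A call with a gripper value outside its range is refused whole. The fingers move at their own pace and stop on an object; "newtons" is the grip in N (left out, the last holds). Time passes only in rows, so rows that repeat a pose let the fingers close. It gives the time, the measured TCP pose, the force, the opening and the grip force at its end, in the units of the state.
- telemetry.get_obs(): the state, without advancing time (a new reading comes with each control period).
- viewer.get_image(name): name is "side" or "top"; returns (picture, depth): 400x640x3 uint8, red, green, blue; 400x640 float32, mm along the optical axis (not along the pixel's ray), 0 where there is no reading.
- viewer.camera_params(name): a dict with "fx", "fy", "cx", "cy" (pixels), "dist_coeffs" ([k1, k2, p1, p2, k3] as OpenCV has them; the pictures are not rectified), "position" and "orientation" of the camera in the world. Camera axes: x right, y down, z forward; pixel columns grow to the right and rows downward; lengths in mm; the calibration is good to about 2 mm. A picture is of the moment at which its call begins. camera_params takes no time and is no camera call.
- job.hand_in(): hands the job in; it is judged then, once.
The state is a dict: "time_s": time; "joint_pos": joint angles; "joint_velocities": joint speeds; "effort": joint torques, N m; "ee_pos": TCP position; "tcp_rot": TCP orientation; "ft_force": force on the tool from outside, world axes, zero at the start; "wrist_torque": the same for the moment, N m; "opening": finger opening in mm; "gripper_force": force on a finger pad.
Only numpy, scipy, OpenCV 4.12 (cv2) and the standard library are available. Lean on these libraries where they do the work, as an engineer would, in place of code of your own. Each camera call takes 0.05 s, during which the arm holds its last target. There are 200 camera calls.

## Working session

There is one attempt and no reset: what is moved stays moved. The work goes in short steps, Python scripts to look and compute and a tool call to move; the robot and the scene stay as the last step left them, time stands still between calls to the robot, and variables do not carry over. Pictures are saved under pics/ and viewed, at most 10 in all, crops included, and the job is handed in when it is done.

Besides the shell and the picture viewer there is one more tool, called after "Call:" by a JSON object that holds its "op" and its "data", one argument or row to a line. send_rows: Moves the arm, as the interface text tells. Its arguments: {"type":"object","properties":{"travel":{"type":"array","items":{"type":"array","items":{"type":"number"}}},"angular":{"type":"array","items":{"type":"array","items":{"type":"number"}}},"grip":{"type":"array","items":{"type":"number"}},"newtons":{"type":"number"}},"required":["travel","angular","grip"]}

```bash
ls; mkdir -p pics
cat > h.py <<'E'
import numpy as np, cv2
from scipy.spatial.transform import Rotation as R
from cell import telemetry, viewer, job, bot
def snap(n, f=None):
    im,d=viewer.get_image(n)
    if f: cv2.imwrite('pics/'+f,im[:,:,::-1])
    return im,d
def cam(n):
    p=viewer.camera_params(n)
    K=np.array([[p['fx'],0,p['cx']],[0,p['fy'],p['cy']],[0,0,1.]])
    return K,np.array(p['dist_coeffs'],float),np.array(p['position']),R.from_quat(p['orientation']).as_matrix()
def rays(n,uv):
    K,D,P,M=cam(n)
    q=cv2.undistortPoints(np.array(uv,float).reshape(-1,1,2),K,D)[:,0]
    return P,np.c_[q,np.ones(len(q))]@M.T   # camera-z scaled
def onplane(n,uv,z):
    P,r=rays(n,uv); return P+r*((z-P[2])/r[:,2])[:,None]
def cloud(n,d,mask):
    v,u=np.nonzero(mask&(d>0)); P,r=rays(n,np.c_[u,v]); return P+r*d[v,u][:,None]
E
python3 - <<'E'
from h import *
for n in('side','top'):
    im,d=snap(n,n+'0.png'); print(n,cam(n)[2],cam(n)[3][:,2],cam(n)[0][0,0])
o=telemetry.get_obs();print(o['time_s'],o['ee_pos'],o['tcp_rot'],o['opening'],bot.pinch_z)
E
```

```text
pics
side [  192.53122995 -1046.28039937   536.52280742] [ 0.31445214  0.79374007 -0.52066934] 369.418157144548
top [ 275.96767921 -389.10822199 1096.83643126] [ 0.20101094  0.00651968 -0.9795673 ] 491.6193866727153
0.1 [205.70955663 642.44492163 191.2710246 ] [ 1.54302061e-01  9.88023540e-01 -5.97503077e-04 -4.69457770e-05] 85.4683306463069 18.700000000000003
```

View pics/side0.png

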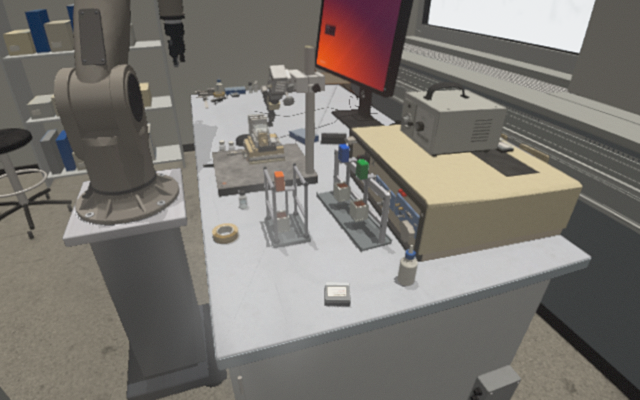

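View pics/top0.png

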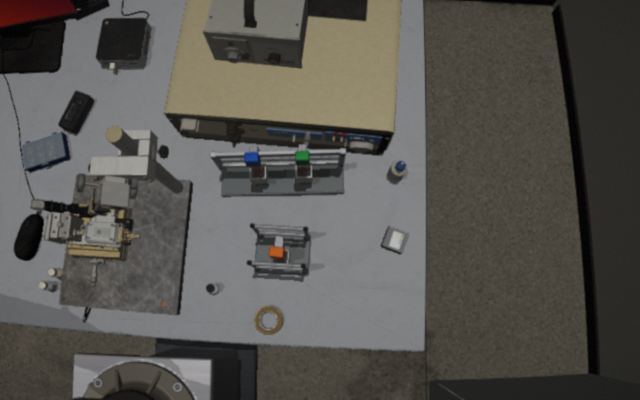

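Run:
```python
from h import *
ims={n:snap(n) for n in('side','top')}
C={'orange':((5,14),150),'blue':((108,125),150),'green':((50,70),120)}
for n,(im,d) in ims.items():
    hsv=cv2.cvtColor(im,cv2.COLOR_RGB2HSV)
    box=(slice(120,270),slice(235,320)) if n=='top' else (slice(135,215),slice(265,380))
    w=np.zeros(d.shape,bool); w[box]=1
    for c,((a,b),s) in C.items():
        m=w&(hsv[...,0]>=a)&(hsv[...,0]<=b)&(hsv[...,1]>s)&(hsv[...,2]>50)
        v,u=np.nonzero(m)
        if len(v)==0: print(n,c,'none');continue
        p=cloud(n,d,m)
        print(n,c,len(v),u.min(),u.max(),v.min(),v.max(),np.percentile(p,5,0).round(),np.median(p,0).round(),np.percentile(p,95,0).round())
    # thin-bar clouds by height
    pts=cloud(n,d,np.ones_like(w)); 
    for nm,(x0,x1,y0,y1) in {'carrier':(400,580,-480,-280),'rack':(580,780,-540,-180)}.items():
        q=pts[(pts[:,0]>x0)&(pts[:,0]<x1)&(pts[:,1]>y0)&(pts[:,1]<y1)]
        for z0,z1 in((7,16),(110,146),(150,165)):
            k=q[(q[:,2]>z0)&(q[:,2]<z1)][:,:2]
            if len(k)>5:
                r=cv2.minAreaRect(k.astype(np.float32)); print(n,nm,z0,z1,len(k),np.round(r[0],1),np.round(r[1],1),round(r[2],1))
t=cv2.resize(ims['top'][0][130:290,200:360],(560,560),interpolation=2); 
s=cv2.resize(ims['side'][0][135:265,220:400],(560,404),interpolation=2)
cv2.imwrite('pics/t1.png',t[:,:,::-1]);cv2.imwrite('pics/s1.png',s[:,:,::-1])
```

```text
side orange 33 275 282 172 176 [ 364. -324.  160.] [ 370. -318.  163.] [ 379. -308.  164.]
side blue 30 340 348 144 148 [ 546. -274.    1.] [ 553. -262.  183.] [746. 165. 184.]
side green 46 358 367 159 165 [ 548. -375.  135.] [ 555. -367.  185.] [ 614. -254.  186.]
side carrier 7 16 1089 [ 490.  -365.8] [179.8 171.5] 0.2
side carrier 110 146 407 [ 490.4 -367. ] [178.6 169.8] 1.3
side carrier 150 165 150 [ 492.1 -331.7] [ 92.6 153. ] 86.3
side rack 7 16 316 [ 608.2 -358.8] [358.7  62.5] 88.2
side rack 110 146 800 [ 606.7 -357.9] [362.2  67.7] 85.2
side rack 150 165 3819 [ 695.8 -359.9] [360.  169.1] 89.8
top orange 148 269 283 247 257 [ 362. -325.  154.] [ 370. -312.  162.] [ 379. -300.  164.]
top blue 126 244 258 153 162 [ 543. -273.  181.] [ 551. -262.  184.] [ 560. -250.  187.]
top green 126 295 308 151 160 [ 546. -372.  182.] [ 554. -361.  184.] [ 563. -349.  187.]
top carrier 7 16 1529 [ 489.9 -365.1] [178.5 169.1] 0.3
top carrier 110 146 467 [ 490.1 -365.2] [179.4 167.3] 0.4
top carrier 150 165 210 [ 481.2 -327.5] [ 89.8 134.2] 88.8
top rack 7 16 366 [ 597.9 -354.9] [355.8  57.9] 84.6
top rack 110 146 545 [ 603.3 -360.2] [355.1  65.1] 84.7
top rack 150 165 10135 [ 694.2 -360. ] [360.  171.5] 90.0
```

View pics/t1.png

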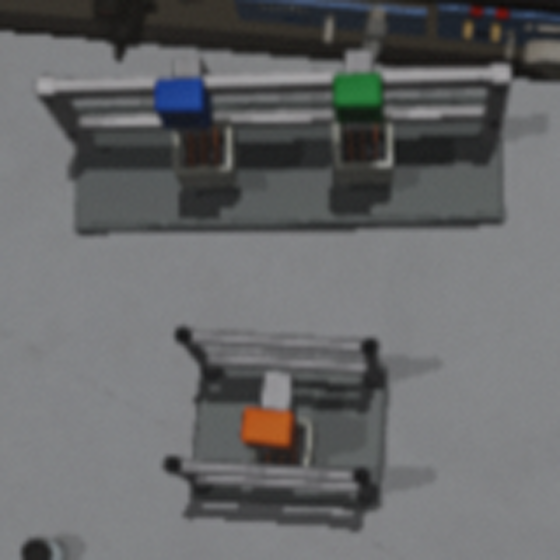

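View pics/s1.png

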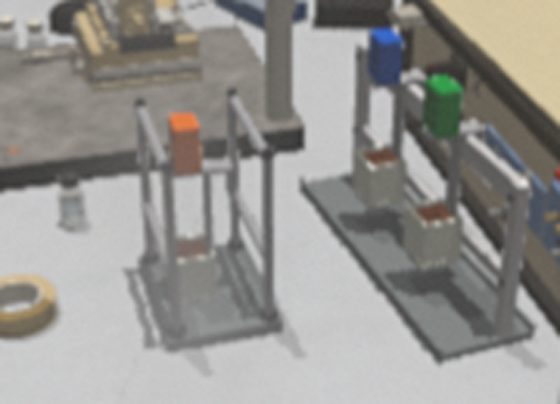

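Run:
```python
from h import *
im,d=snap('top'); hsv=cv2.cvtColor(im,cv2.COLOR_RGB2HSV)
C={'orange':((5,14),150,162),'blue':((108,125),150,185),'green':((50,70),120,185)}
w=np.zeros(d.shape,bool); w[120:270,235:320]=1
for c,((a,b),s,z) in C.items():
    m=w&(hsv[...,0]>=a)&(hsv[...,0]<=b)&(hsv[...,1]>s)
    V=hsv[...,2]; m&=V>0.8*np.percentile(V[m],90)
    v,u=np.nonzero(m); p=onplane('top',np.c_[u,v],z)[:,:2]
    r=cv2.minAreaRect(p.astype(np.float32)); print(c,len(v),p.mean(0).round(1),np.round(r[0],1),np.round(r[1],1),round(r[2],1))
f=lambda l:np.array(l)/3.5+[200,130]
print('bar ends 141',onplane('top',f([(45,86),(500,73)]),141).round(1)[:,:2].tolist())
print('carrier posts',onplane('top',f([(184,334),(371,346),(173,464),(362,477)]),159).round(1)[:,:2].tolist())
print('stage edge',onplane('top',[(188,180),(180,312)],30).round(), 'bare',onplane('top',[(220,230),(212,288)],0).round())
print('micro',onplane('top',[(118,135),(160,150)],400).round())
```

```text
orange 117 [ 371.3 -311.7] [ 371.5 -311.7] [24.9 16.8] 83.4
blue 97 [ 552.5 -261.1] [ 552.4 -261.5] [14.2 23.4] 0.1
green 101 [ 555.4 -360.1] [ 555.7 -360.5] [16.2 23.3] 0.2
bar ends 141 [[569.9, -176.9], [578.4, -442.1]]
carrier posts [[421.5, -265.7], [415.5, -369.1], [349.7, -261.6], [343.5, -364.9]]
stage edge [[544. -98.  30.]
 [251. -96.  30.]] bare [[ 435. -171.    0.]
 [ 305. -158.    0.]]
micro [[ 522.  -84.  400.]
 [ 498. -153.  400.]]
```

Call:
{"op": "send_rows", "data": {
  "travel": [
    [0.02, 0, 0.06],
    [0.04, 0, 0.12],
    [0.06, 0, 0.18],
    [0.08, -0.02, 0.24],
    [0.1, -0.05, 0.3]
  ],
  "angular": [
    [0, 0, 0],
    [0, 0, 0],
    [0, 0, 0],
    [0, 0, 0],
    [0, 0, 0]
  ],
  "grip": [-1, -1, -1, -1, -1]
}}

```text
time_s: 0.88
ee_pos: [302.3, 597.9, 481.9]
tcp_rot: [0.154, 0.988, -0.0, -0.0]
ft_force: [0.0, 0.6, 0.8]
opening: 85.5
gripper_force: 0.0
```

Call:
{"op": "send_rows", "data": {
  "travel": [
    [0.04, -0.03, 0.03],
    [0.07, -0.085, 0.05],
    [0.1, -0.14, 0.05],
    [0.13, -0.195, 0.05],
    [0.16, -0.25, 0.05]
  ],
  "angular": [
    [0, 0, 0.05],
    [0, 0, 0.1],
    [0, 0, 0.15],
    [0, 0, 0.2],
    [0, 0, 0.253]
  ],
  "grip": [-1, -1, -1, -1, -1]
}}

```text
time_s: 1.5
ee_pos: [460.9, 349.5, 530.5]
tcp_rot: [0.028, 1.0, 0.0, 0.0]
ft_force: [1.2, 0.8, 0.5]
opening: 85.5
gripper_force: 0.0
```

Call:
{"op": "send_rows", "data": {
  "travel": [
    [0.01, -0.06, 0],
    [0.015, -0.12, 0],
    [0.02, -0.18, 0],
    [0.02, -0.24, 0],
    [0.02, -0.3, 0]
  ],
  "angular": [
    [0, 0, 0],
    [0, 0, 0],
    [0, 0, 0],
    [0, 0, 0],
    [0, 0, 0]
  ],
  "grip": [-1, -1, -1, -1, -1]
}}

```text
time_s: 2.12
ee_pos: [479.8, 49.5, 530.4]
tcp_rot: [0.028, 1.0, 0.0, 0.0]
ft_force: [1.3, -0.4, -0.5]
opening: 85.2
gripper_force: 0.0
```

Run:
```python
from h import *
o=telemetry.get_obs();print(o['time_s'],o['ee_pos'].round(1) if hasattr(o['ee_pos'],'round') else o['ee_pos'],np.round(o['tcp_rot'],3),np.round(o['joint_pos'],2))
```

```text
2.125 [479.8  49.5 530.4] [0.028 1.    0.    0.   ] [-0.7  -0.05  0.44  1.47  0.02  1.72  1.26]
```

Call:
{"op": "send_rows", "data": {
  "travel": [
    [-0.01, -0.06, 0],
    [-0.025, -0.118, 0],
    [-0.04, -0.176, 0],
    [-0.055, -0.234, 0],
    [-0.074, -0.29, 0]
  ],
  "angular": [
    [0, 0, 0],
    [0, 0, 0],
    [0, 0, 0],
    [0, 0, 0],
    [0, 0, 0]
  ],
  "grip": [-1, -1, -1, -1, -1]
}}

```text
time_s: 2.75
ee_pos: [405.2, -240.4, 530.4]
tcp_rot: [0.028, 1.0, 0.0, 0.0]
ft_force: [0.6, -0.3, 0.4]
opening: 85.7
gripper_force: 0.0
```

Call:
{"op": "send_rows", "data": {
  "travel": [
    [-0.02, -0.03, -0.045],
    [-0.035, -0.05, -0.1],
    [-0.04, -0.065, -0.16],
    [-0.04, -0.065, -0.22],
    [-0.04, -0.065, -0.24]
  ],
  "angular": [
    [0, 0, 0],
    [0, 0, 0],
    [0, 0, 0],
    [0, 0, 0],
    [0, 0, 0]
  ],
  "grip": [-1, -1, -1, -1, -1]
}}

```text
time_s: 3.38
ee_pos: [364.5, -302.8, 287.5]
tcp_rot: [0.029, 1.0, 0.001, -0.001]
ft_force: [-0.1, 0.4, 1.0]
opening: 85.3
gripper_force: 0.0
```

Call:
{"op": "send_rows", "data": {
  "travel": [
    [0, 0, 0]
  ],
  "angular": [
    [0, 0, 0]
  ],
  "grip": [-1]
}}

```text
time_s: 3.5
ee_pos: [365.5, -303.1, 289.6]
tcp_rot: [0.029, 1.0, 0.0, -0.001]
ft_force: [0.7, 0.2, 0.8]
opening: 85.3
gripper_force: 0.0
```

Run:
```python
from h import *
o=telemetry.get_obs();print(o['time_s'],o['ee_pos'].round(1),np.round(o['tcp_rot'],3),np.round(o['joint_pos'],2))
s=snap('side')[0];s=cv2.resize(s[105:265,200:400],(800,600*1),interpolation=2) if 0 else cv2.resize(s[105:265,200:400],(750,600),interpolation=2)
cv2.imwrite('pics/s2.png',s[:,:,::-1])
```

```text
3.5 [ 365.5 -303.1  289.6] [ 0.029  1.     0.    -0.001] [-0.43 -0.05  0.98  1.95  0.05  1.23  2.04]
```

View pics/s2.png

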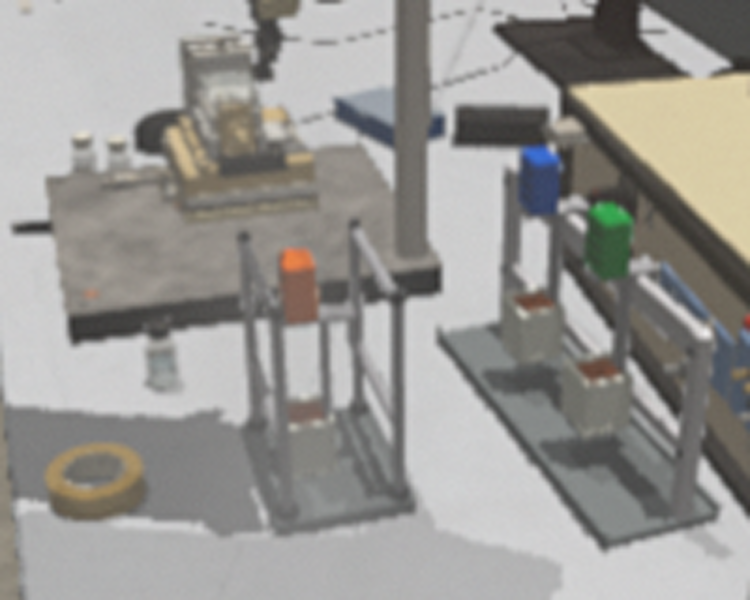

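Run:
```python
from h import *
o=telemetry.get_obs()
for n in('side','top'):
    K,D,P,M=cam(n)
    print(n,cv2.projectPoints((np.array([o['ee_pos']])-P)@M,np.zeros(3),np.zeros(3),K,D)[0].ravel())
a=snap('side')[0];b=snap('top')[0]
cv2.imwrite('pics/ab.png',cv2.resize(np.vstack([a,b]),(480,600),interpolation=3)[:,:,::-1])
```

```text
side [271.95707505 116.79312238]
top [264.34982996 246.4192452 ]
```

View pics/ab.png

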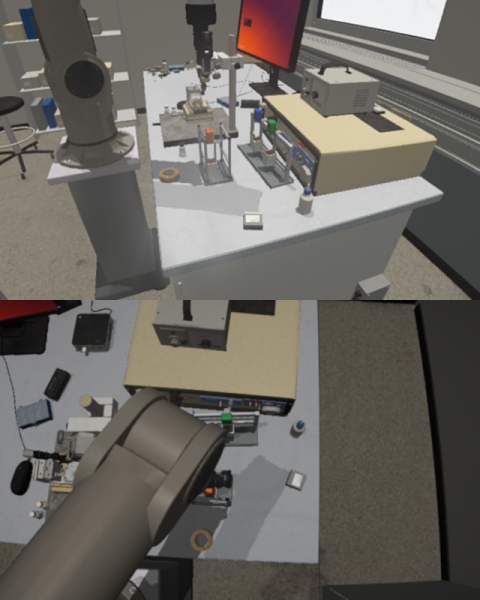

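Call:
{"op": "send_rows", "data": {
  "travel": [
    [0.006, -0.009, -0.04],
    [0.006, -0.009, -0.09],
    [0.006, -0.009, -0.135],
    [0.006, -0.009, -0.165],
    [0.006, -0.009, -0.165]
  ],
  "angular": [
    [0, 0, 0],
    [0, 0, 0],
    [0, 0, 0],
    [0, 0, 0],
    [0, 0, 0]
  ],
  "grip": [-1, -1, -1, -1, -1]
}}

```text
time_s: 4.28
ee_pos: [371.8, -312.3, 124.8]
tcp_rot: [0.028, 1.0, 0.0, -0.001]
ft_force: [0.3, -0.7, 1.0]
opening: 85.0
gripper_force: 0.0
```

Call:
{"op": "send_rows", "data": {
  "travel": [
    [0, 0, 0],
    [0, 0, 0],
    [0, 0, 0],
    [0, 0, 0],
    [0, 0, 0]
  ],
  "angular": [
    [0, 0, 0],
    [0, 0, 0],
    [0, 0, 0],
    [0, 0, 0],
    [0, 0, 0]
  ],
  "grip": [1, 1, 1, 1, 1],
  "newtons": 30
}}

```text
time_s: 4.9
ee_pos: [372.3, -312.4, 125.5]
tcp_rot: [0.028, 1.0, 0.0, 0.0]
ft_force: [0.0, -0.2, -0.5]
opening: 0.3
gripper_force: 0.0
```

Run:
```python
from h import *
o=telemetry.get_obs();print(o['opening'],o['ee_pos'])
a=snap('side')[0];b=snap('top')[0]
cv2.imwrite('pics/c.png',np.hstack([cv2.resize(a[115:265,210:330],(400,500),interpolation=2),cv2.resize(b[170:320,220:340],(400,500),interpolation=2)])[:,:,::-1])
```

```text
0.3406880252946952 [ 372.30713592 -312.37913738  125.47426429]
```

View pics/c.png

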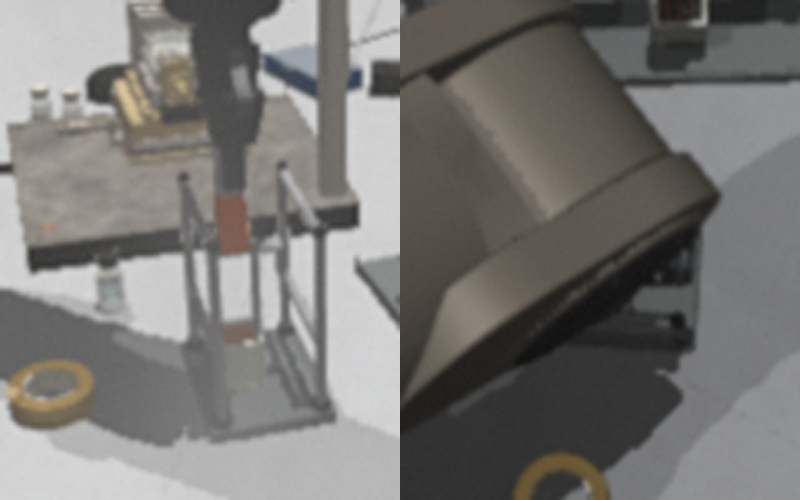

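Run:
```python
from h import *
im,d=snap('side'); sx=120/400; 
for nm,(u0,u1,v0,v1) in {'finger':(222,240,160,188),'block':(220,246,200,245)}.items():
    m=np.zeros(d.shape,bool); m[115+int(v0*.3):115+int(v1*.3),210+int(u0*.3):210+int(u1*.3)]=1
    p=cloud('side',d,m); print(nm,np.median(p,0).round(1),p.min(0).round(),p.max(0).round())
K,D,P,M=cam('side')
q=np.array([[372,-312,125.],[372,-312,165],[371,-326,162],[371,-326,122]])
print(((cv2.projectPoints((q-P)@M,np.zeros(3),np.zeros(3),K,D)[0][:,0]-[210,115])/.3).round())
```

```text
finger [ 369.7 -325.2  184.4] [ 365. -328.  174.] [ 376. -318.  194.]
block [ 369.1 -325.2  148.5] [ 362. -328.  132.] [ 377. -321.  164.]
[[231. 241.]
 [228. 189.]
 [232. 202.]
 [235. 255.]]
```

Call:
{"op": "send_rows", "data": {
  "travel": [
    [0, 0, 0.02],
    [0, 0, 0.05],
    [0, 0, 0.05]
  ],
  "angular": [
    [0, 0, 0],
    [0, 0, 0],
    [0, 0, 0]
  ],
  "grip": [1, 1, 1]
}}

```text
time_s: 5.42
ee_pos: [373.1, -313.0, 176.8]
tcp_rot: [0.028, 1.0, -0.0, 0.001]
ft_force: [0.0, -0.4, -0.2]
opening: 0.0
gripper_force: 0.0
```

Run:
```python
from h import *
o=telemetry.get_obs();print(o['opening'],o['ee_pos'],o['ft_force'])
im,d=snap('side')
p=cloud('side',d,np.ones(d.shape,bool)); 
q=p[(abs(p[:,0]-370)<20)&(abs(p[:,1]+315)<25)&(p[:,2]>100)]
for z in range(100,330,8):
    k=q[(q[:,2]>=z)&(q[:,2]<z+8)]
    if len(k): print(z,len(k),k.min(0).round()[:2],k.max(0).round()[:2])
hsv=cv2.cvtColor(im,cv2.COLOR_RGB2HSV)
for v in range(130,200,2): print(v,d[v,278].round(),im[v,278],end=' | ')
```

```text
0.026045473447136966 [ 373.13442816 -313.01118961  176.76568511] [ 0.00633474 -0.39834772 -0.16564494]
100 8 [ 384. -324.] [ 388. -311.]
108 9 [ 384. -322.] [ 388. -314.]
116 22 [ 361. -324.] [ 389. -308.]
124 28 [ 361. -327.] [ 381. -301.]
132 33 [ 362. -327.] [ 381. -302.]
140 34 [ 361. -330.] [ 381. -305.]
148 37 [ 350. -329.] [ 379. -293.]
156 66 [ 362. -327.] [ 381. -298.]
164 3 [ 366. -318.] [ 374. -312.]
212 18 [ 362. -324.] [ 382. -313.]
220 28 [ 362. -328.] [ 383. -316.]
228 39 [ 362. -330.] [ 383. -315.]
236 42 [ 362. -330.] [ 384. -308.]
244 41 [ 361. -330.] [ 384. -309.]
252 19 [ 360. -332.] [ 384. -306.]
260 13 [ 358. -340.] [ 363. -292.]
268 10 [ 360. -331.] [ 362. -298.]
276 15 [ 355. -331.] [ 363. -308.]
284 25 [ 355. -332.] [ 365. -297.]
292 33 [ 355. -340.] [ 389. -300.]
300 32 [ 354. -339.] [ 389. -302.]
308 33 [ 352. -339.] [ 389. -297.]
316 51 [ 352. -335.] [ 390. -298.]
324 17 [ 360. -336.] [ 365. -292.]
130 735.0 [76 75 74] | 132 751.0 [76 74 73] | 134 750.0 [76 76 76] | 136 757.0 [77 75 75] | 138 777.0 [76 75 75] | 140 784.0 [82 81 79] | 142 778.0 [79 78 77] | 144 782.0 [81 78 77] | 146 785.0 [78 77 77] | 148 788.0 [79 77 76] | 150 790.0 [90 90 89] | 152 800.0 [117 113 103] | 154 1183.0 [147 141 130] | 156 1187.0 [123 121 117] | 158 1192.0 [122 117 104] | 160 1199.0 [127 122 108] | 162 1202.0 [147 141 135] | 164 1183.0 [148 143 137] | 166 1170.0 [139 135 130] | 168 1162.0 [147 143 136] | 170 1151.0 [143 139 133] | 172 836.0 [130  96  83] | 174 829.0 [123  93  81] | 176 824.0 [123  90  79] | 178 824.0 [125  93  80] | 180 828.0 [127  96  84] | 182 831.0 [128  97  84] | 184 831.0 [126  95  82] | 186 838.0 [128  96  85] | 188 836.0 [127  97  84] | 190 839.0 [124  96  86] | 192 1088.0 [173 171 170] | 194 1081.0 [201 202 201] | 196 1073.0 [201 200 200] | 198 1054.0 [202 203 201] |
```

Call:
{"op": "send_rows", "data": {
  "travel": [
    [-0.001, 0, 0],
    [-0.001, 0, 0],
    [-0.001, 0, 0],
    [-0.001, 0, 0],
    [-0.001, 0, 0]
  ],
  "angular": [
    [0, 0, 0],
    [0, 0, 0],
    [0, 0, 0],
    [0, 0, 0],
    [0, 0, 0]
  ],
  "grip": [-1, -1, -1, -1, -1]
}}

```text
time_s: 6.1
ee_pos: [371.2, -312.5, 175.3]
tcp_rot: [0.028, 1.0, -0.0, -0.0]
ft_force: [0.6, -0.4, 0.7]
opening: 85.2
gripper_force: 0.0
```

Call:
{"op": "send_rows", "data": {
  "travel": [
    [0, 0, -0.03],
    [0, 0, -0.06],
    [0, 0, -0.085],
    [0, 0, -0.085]
  ],
  "angular": [
    [0, 0, 0],
    [0, 0, 0],
    [0, 0, 0],
    [0, 0, 0]
  ],
  "grip": [-1, -1, -1, -1]
}}

```text
time_s: 6.6
ee_pos: [370.1, -312.2, 89.3]
tcp_rot: [0.029, 1.0, 0.0, -0.001]
ft_force: [-0.1, -0.2, 1.2]
opening: 85.6
gripper_force: 0.0
```

Call:
{"op": "send_rows", "data": {
  "travel": [
    [0, 0, 0],
    [0, 0, 0],
    [0, 0, 0],
    [0, 0, 0],
    [0, 0, 0]
  ],
  "angular": [
    [0, 0, 0],
    [0, 0, 0],
    [0, 0, 0],
    [0, 0, 0],
    [0, 0, 0]
  ],
  "grip": [1, 1, 1, 1, 1],
  "newtons": 30
}}

```text
time_s: 7.22
ee_pos: [371.8, -312.3, 91.0]
tcp_rot: [0.028, 1.0, 0.0, 0.001]
ft_force: [-1.1, 1.9, 10.4]
opening: 27.9
gripper_force: 31.3
```

Call:
{"op": "send_rows", "data": {
  "travel": [
    [0, 0, 0.02],
    [0, 0, 0.06],
    [0, 0, 0.11],
    [0, 0, 0.16],
    [0, 0, 0.185]
  ],
  "angular": [
    [0, 0, 0],
    [0, 0, 0],
    [0, 0, 0],
    [0, 0, 0],
    [0, 0, 0]
  ],
  "grip": [1, 1, 1, 1, 1]
}}

```text
time_s: 7.85
ee_pos: [371.6, -313.0, 277.5]
tcp_rot: [0.029, 1.0, 0.0, 0.001]
ft_force: [0.5, 1.1, -1.5]
opening: 27.5
gripper_force: 30.2
```

Call:
{"op": "send_rows", "data": {
  "travel": [
    [0.015, 0.035, 0],
    [0.035, 0.08, 0],
    [0.055, 0.12, 0],
    [0.059, 0.134, 0],
    [0.059, 0.134, 0]
  ],
  "angular": [
    [0, 0, 0.02],
    [0, 0, 0.05],
    [0, 0, 0.05],
    [0, 0, 0.05],
    [0, 0, 0.05]
  ],
  "grip": [1, 1, 1, 1, 1]
}}

```text
time_s: 8.48
ee_pos: [430.1, -178.2, 275.3]
tcp_rot: [0.003, 1.0, 0.0, -0.0]
ft_force: [-0.4, -1.0, -2.4]
opening: 27.5
gripper_force: 30.1
```

Run:
```python
from h import *
o=telemetry.get_obs();print(o['time_s'],o['ee_pos'],o['ft_force'],o['joint_pos'].round(2))
im,d=snap('side')
hsv=cv2.cvtColor(im,cv2.COLOR_RGB2HSV)
p=cloud('side',d,np.ones(d.shape,bool)); e=o['ee_pos']
i=(abs(p[:,0]-e[0])<26)&(abs(p[:,1]-e[1])<32)&(p[:,2]>30)
q=p[i]
for z in range(120,400,10):
    k=q[(q[:,2]>=z)&(q[:,2]<z+10)]
    if len(k): print(z,len(k),k.min(0).round()[:2],k.max(0).round()[:2])
cv2.imwrite('pics/d.png',cv2.resize(im[60:260,200:400],(600,600),interpolation=2)[:,:,::-1])
```

```text
8.475 [ 430.14879345 -178.20185798  275.31799747] [-0.42109214 -0.95168431 -2.37160811] [-0.68 -0.06  0.92  1.99  0.05  1.19  1.78]
190 24 [ 412. -198.] [ 445. -171.]
200 66 [ 413. -200.] [ 446. -160.]
210 61 [ 412. -200.] [ 446. -162.]
220 66 [ 412. -201.] [ 446. -164.]
230 103 [ 412. -201.] [ 447. -159.]
240 15 [ 443. -188.] [ 447. -171.]
250 10 [ 443. -187.] [ 445. -172.]
260 12 [ 442. -190.] [ 445. -173.]
270 12 [ 442. -187.] [ 445. -174.]
280 12 [ 442. -188.] [ 446. -175.]
290 12 [ 442. -189.] [ 446. -175.]
300 46 [ 419. -192.] [ 456. -171.]
310 42 [ 419. -201.] [ 439. -161.]
320 55 [ 419. -208.] [ 441. -155.]
330 54 [ 419. -208.] [ 441. -162.]
340 58 [ 419. -208.] [ 441. -162.]
350 41 [ 417. -209.] [ 443. -159.]
360 35 [ 418. -208.] [ 442. -152.]
370 34 [ 415. -209.] [ 439. -151.]
380 43 [ 414. -206.] [ 434. -156.]
390 47 [ 414. -205.] [ 426. -158.]
```

View pics/d.png

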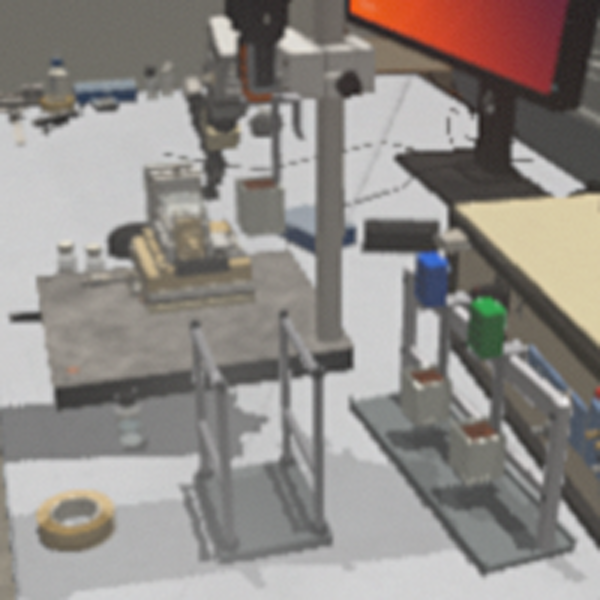

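Call:
{"op": "send_rows", "data": {
  "travel": [
    [0, 0, -0.05],
    [0, 0, -0.1],
    [0, 0, -0.15],
    [0, 0, -0.18],
    [0, 0, -0.189]
  ],
  "angular": [
    [0, 0, 0],
    [0, 0, 0],
    [0, 0, 0],
    [0, 0, 0],
    [0, 0, 0]
  ],
  "grip": [1, 1, 1, 1, 1]
}}

```text
time_s: 9.15
ee_pos: [428.7, -179.9, 85.3]
tcp_rot: [0.005, 1.0, -0.001, -0.001]
ft_force: [0.5, -0.1, -1.1]
opening: 27.7
gripper_force: 30.2
```

Call:
{"op": "send_rows", "data": {
  "travel": [
    [0, 0, -0.003],
    [0, 0, -0.005],
    [0, 0, -0.006],
    [0, 0, -0.006]
  ],
  "angular": [
    [0, 0, 0],
    [0, 0, 0],
    [0, 0, 0],
    [0, 0, 0]
  ],
  "grip": [1, 1, 1, 1]
}}

```text
time_s: 9.65
ee_pos: [430.6, -178.3, 80.8]
tcp_rot: [0.003, 1.0, 0.0, 0.0]
ft_force: [-0.2, -0.4, -0.3]
opening: 27.4
gripper_force: 30.2
```

Call:
{"op": "send_rows", "data": {
  "travel": [
    [0, 0, -0.001],
    [0, 0, -0.002],
    [0, 0, -0.002]
  ],
  "angular": [
    [0, 0, 0],
    [0, 0, 0],
    [0, 0, 0]
  ],
  "grip": [1, 1, 1]
}}

```text
time_s: 10.02
ee_pos: [430.9, -178.4, 79.0]
tcp_rot: [0.003, 1.0, 0.0, 0.0]
ft_force: [-3.1, 2.7, 17.4]
opening: 27.9
gripper_force: 32.7
```

Call:
{"op": "send_rows", "data": {
  "travel": [
    [0, 0, 0],
    [0, 0, 0],
    [0, 0, 0],
    [0, 0, 0],
    [0, 0, 0]
  ],
  "angular": [
    [0, 0, 0],
    [0, 0, 0],
    [0, 0, 0],
    [0, 0, 0],
    [0, 0, 0]
  ],
  "grip": [-0.5, -0.8, -1, -1, -1]
}}

```text
time_s: 10.65
ee_pos: [430.2, -178.5, 78.3]
tcp_rot: [0.003, 1.0, -0.0, -0.0]
ft_force: [-0.3, 0.3, 0.2]
opening: 85.3
gripper_force: 0.0
```

Call:
{"op": "send_rows", "data": {
  "travel": [
    [0, 0, 0.03],
    [0, 0, 0.08],
    [0, 0, 0.12],
    [0, 0, 0.12],
    [0, 0, 0.12]
  ],
  "angular": [
    [0, 0, 0],
    [0, 0, 0],
    [0, 0, -0.17],
    [0, 0, -0.35],
    [0, 0, -0.53]
  ],
  "grip": [-1, -1, -1, -1, -1]
}}

```text
time_s: 11.28
ee_pos: [430.5, -178.1, 198.7]
tcp_rot: [0.268, 0.963, 0.001, 0.0]
ft_force: [-0.8, 0.5, 0.1]
opening: 85.3
gripper_force: 0.0
```

Call:
{"op": "send_rows", "data": {
  "travel": [
    [0, 0, 0],
    [0, 0, 0],
    [0, 0, 0],
    [0, 0, 0],
    [0, 0, 0]
  ],
  "angular": [
    [0, 0, -0.18],
    [0, 0, -0.36],
    [0, 0, -0.54],
    [0, 0, -0.72],
    [0, 0, -0.9]
  ],
  "grip": [-1, -1, -1, -1, -1]
}}

```text
time_s: 11.9
ee_pos: [430.2, -178.4, 198.3]
tcp_rot: [0.66, 0.751, 0.0, -0.0]
ft_force: [0.2, -0.5, -0.9]
opening: 85.3
gripper_force: 0.0
```

Call:
{"op": "send_rows", "data": {
  "travel": [
    [0, 0, 0],
    [0, 0, 0]
  ],
  "angular": [
    [0, 0, -0.141],
    [0, 0, -0.141]
  ],
  "grip": [-1, -1]
}}

```text
time_s: 12.15
ee_pos: [430.1, -178.4, 198.3]
tcp_rot: [0.709, 0.705, -0.0, -0.0]
ft_force: [0.0, -0.5, 0.1]
opening: 85.4
gripper_force: 0.0
```

Run:
```python
from h import *
o=telemetry.get_obs();print(o['time_s'],o['ee_pos'],o['tcp_rot'].round(3),o['joint_pos'].round(2))
im,d=snap('side')
p=cloud('side',d,np.ones(d.shape,bool))
i=(abs(p[:,0]-430)<40)&(abs(p[:,1]+178)<40)&(p[:,2]>5); q=p[i]
for z in range(5,245,10):
    k=q[(q[:,2]>=z)&(q[:,2]<z+10)]
    if len(k): print(z,len(k),k.min(0).round()[:2],k.max(0).round()[:2])
t=snap('top')[0]
cv2.imwrite('pics/e.png',np.hstack([cv2.resize(im[60:210,220:340],(400,500),interpolation=2),cv2.resize(t[170:320,170:290],(400,500),interpolation=2)])[:,:,::-1])
```

```text
12.15 [ 430.14305339 -178.39915272  198.28014053] [ 0.709  0.705 -0.    -0.   ] [-0.92  0.15  1.32  2.09 -0.17  1.02  0.48]
5 36 [ 413. -199.] [ 438. -167.]
15 37 [ 413. -200.] [ 438. -167.]
25 40 [ 413. -199.] [ 446. -163.]
35 86 [ 413. -198.] [ 445. -160.]
65 2 [ 444. -172.] [ 444. -169.]
75 4 [ 444. -187.] [ 465. -171.]
85 9 [ 444. -188.] [ 466. -173.]
95 8 [ 444. -188.] [ 463. -173.]
105 31 [ 420. -192.] [ 463. -171.]
115 34 [ 420. -194.] [ 440. -168.]
125 35 [ 420. -195.] [ 440. -170.]
135 30 [ 420. -196.] [ 441. -175.]
145 37 [ 420. -196.] [ 438. -168.]
```

View pics/e.png

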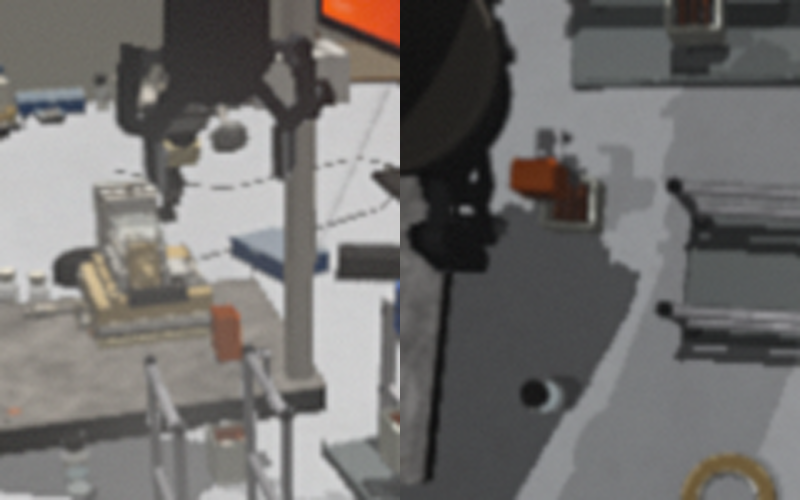

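Call:
{"op": "send_rows", "data": {
  "travel": [
    [0, 0, -0.03],
    [0, 0, -0.06],
    [0, 0, -0.06]
  ],
  "angular": [
    [0, 0, 0],
    [0, 0, 0],
    [0, 0, 0]
  ],
  "grip": [-1, -1, -1]
}}

```text
time_s: 12.62
ee_pos: [428.8, -178.7, 137.3]
tcp_rot: [0.709, 0.705, -0.001, -0.001]
ft_force: [0.3, -1.2, 0.6]
opening: 85.2
gripper_force: 0.0
```

Run:
```python
from h import *
o=telemetry.get_obs();print(o['time_s'],o['ee_pos'],o['tcp_rot'].round(3),o['joint_pos'].round(3))
im,d=snap('top')
p=cloud('top',d,np.ones(d.shape,bool))
q=p[(p[:,1]<-230)&(p[:,1]>-400)&(p[:,0]>580)&(p[:,0]<760)]
for z in range(20,300,20):
    k=q[(q[:,2]>=z)&(q[:,2]<z+20)]
    if len(k)>5: print(z,len(k),np.percentile(k,[2,50],0)[:,0].round())
```

```text
12.625 [ 428.79357401 -178.73839899  137.27625042] [ 0.709  0.705 -0.001 -0.001] [-0.724  0.285  1.161  2.16  -0.334  0.896  0.629]
20 454 [623. 637.]
40 139 [581. 643.]
60 222 [615. 637.]
80 329 [608. 636.]
100 181 [618. 638.]
120 13 [580. 585.]
140 1295 [582. 706.]
160 3884 [631. 685.]
180 176 [743. 749.]
200 231 [743. 748.]
220 389 [730. 748.]
240 392 [733. 748.]
260 468 [743. 752.]
280 259 [748. 755.]
```

Call:
{"op": "send_rows", "data": {
  "travel": [
    [0.001, 0, -0.03],
    [0.001, 0, -0.054],
    [0.001, 0, -0.054]
  ],
  "angular": [
    [0, 0, 0],
    [0, 0, 0],
    [0, 0, 0]
  ],
  "grip": [-1, -1, -1]
}}

```text
time_s: 13.05
ee_pos: [431.1, -178.6, 84.8]
tcp_rot: [0.709, 0.705, -0.0, -0.0]
ft_force: [-0.9, -0.6, 0.3]
opening: 85.4
gripper_force: 0.0
```

Call:
{"op": "send_rows", "data": {
  "travel": [
    [0, 0, 0],
    [0, 0, 0],
    [0, 0, 0],
    [0, 0, 0],
    [0, 0, 0]
  ],
  "angular": [
    [0, 0, 0],
    [0, 0, 0],
    [0, 0, 0],
    [0, 0, 0],
    [0, 0, 0]
  ],
  "grip": [1, 1, 1, 1, 1],
  "newtons": 30
}}

```text
time_s: 13.68
ee_pos: [431.4, -178.6, 84.8]
tcp_rot: [0.71, 0.705, 0.0, 0.0]
ft_force: [-2.7, 0.3, 11.1]
opening: 19.1
gripper_force: 32.4
```

Call:
{"op": "send_rows", "data": {
  "travel": [
    [0, 0, 0.03],
    [0, 0, 0.08],
    [0, 0, 0.13],
    [0, 0, 0.18],
    [0, 0, 0.19]
  ],
  "angular": [
    [0, 0, 0],
    [0, 0, 0],
    [0, 0, 0],
    [0, 0, 0],
    [0, 0, 0]
  ],
  "grip": [1, 1, 1, 1, 1]
}}

```text
time_s: 14.3
ee_pos: [431.4, -178.3, 275.4]
tcp_rot: [0.709, 0.705, 0.001, 0.0]
ft_force: [0.4, 0.5, -2.3]
opening: 19.4
gripper_force: 30.6
```

Call:
{"op": "send_rows", "data": {
  "travel": [
    [0.03, -0.03, 0],
    [0.065, -0.065, 0],
    [0.1, -0.1, 0],
    [0.1225, -0.132, 0],
    [0.1225, -0.132, 0]
  ],
  "angular": [
    [0, 0, 0.01],
    [0, 0, 0.02],
    [0, 0, 0.038],
    [0, 0, 0.038],
    [0, 0, 0.038]
  ],
  "grip": [1, 1, 1, 1, 1]
}}

```text
time_s: 14.92
ee_pos: [552.6, -307.6, 274.7]
tcp_rot: [0.696, 0.718, -0.0, -0.0]
ft_force: [0.4, 1.2, 0.5]
opening: 19.6
gripper_force: 30.2
```

Call:
{"op": "send_rows", "data": {
  "travel": [
    [0, 0, -0.04],
    [0, 0, -0.08],
    [0, 0, -0.1],
    [0, 0, -0.1]
  ],
  "angular": [
    [0, 0, 0],
    [0, 0, 0],
    [0, 0, 0],
    [0, 0, 0]
  ],
  "grip": [1, 1, 1, 1]
}}

```text
time_s: 15.42
ee_pos: [550.9, -306.7, 174.7]
tcp_rot: [0.696, 0.718, -0.001, -0.0]
ft_force: [0.2, -0.2, -0.5]
opening: 19.2
gripper_force: 30.2
```

Run:
```python
from h import *
o=telemetry.get_obs();print(o['time_s'],o['ee_pos'],o['tcp_rot'].round(3),o['joint_pos'].round(2))
im,d=snap('side')
p=cloud('side',d,np.ones(d.shape,bool)); e=o['ee_pos']
q=p[(p[:,0]>515)&(p[:,0]<610)&(p[:,1]>-400)&(p[:,1]<-230)&(p[:,2]>70)]
for nm,(a,b) in {'or':(-335,-285),'blue':(-282,-232),'green':(-388,-340)}.items():
  for z in range(70,260,10):
    k=q[(q[:,1]>a)&(q[:,1]<b)&(q[:,2]>=z)&(q[:,2]<z+10)]
    if len(k)>3: print(nm,z,len(k),np.percentile(k,3,0).round()[:2],np.percentile(k,97,0).round()[:2])
cv2.imwrite('pics/f.png',cv2.resize(im[90:230,290:430],(600,600),interpolation=2)[:,:,::-1])
```

```text
15.425 [ 550.88577535 -306.73691718  174.71054956] [ 0.696  0.718 -0.001 -0.   ] [-0.3   0.55  1.    1.77 -0.52  1.11  0.9 ]
or 90 58 [ 534. -328.] [ 567. -293.]
or 100 68 [ 534. -328.] [ 568. -295.]
or 110 62 [ 533. -329.] [ 567. -297.]
or 120 107 [ 534. -328.] [ 565. -291.]
or 130 46 [ 535. -327.] [ 569. -288.]
or 140 8 [ 563. -313.] [ 566. -303.]
or 150 8 [ 564. -311.] [ 566. -302.]
or 160 18 [ 564. -315.] [ 587. -300.]
or 170 32 [ 564. -316.] [ 585. -300.]
or 180 32 [ 564. -317.] [ 585. -302.]
or 190 58 [ 541. -317.] [ 586. -302.]
or 200 43 [ 541. -324.] [ 560. -302.]
or 210 51 [ 534. -324.] [ 566. -311.]
or 220 78 [ 528. -324.] [ 573. -307.]
or 230 104 [ 528. -323.] [ 572. -301.]
or 240 75 [ 528. -320.] [ 574. -298.]
or 250 71 [ 523. -322.] [ 583. -301.]
blue 70 45 [ 537. -280.] [ 550. -244.]
blue 110 5 [ 565. -261.] [ 568. -252.]
blue 120 27 [ 566. -280.] [ 572. -237.]
blue 130 26 [ 567. -281.] [ 577. -253.]
blue 140 50 [ 544. -276.] [ 582. -254.]
blue 150 38 [ 544. -276.] [ 562. -252.]
blue 160 39 [ 543. -277.] [ 562. -252.]
blue 170 41 [ 543. -278.] [ 560. -252.]
blue 180 33 [ 543. -277.] [ 558. -251.]
green 70 138 [ 540. -379.] [ 572. -343.]
green 80 16 [ 569. -370.] [ 572. -352.]
green 90 17 [ 569. -369.] [ 574. -352.]
green 100 16 [ 569. -368.] [ 573. -354.]
green 110 16 [ 569. -368.] [ 571. -354.]
green 120 39 [ 569. -385.] [ 576. -345.]
green 130 37 [ 569. -387.] [ 590. -356.]
green 140 79 [ 546. -385.] [ 590. -352.]
green 150 44 [ 546. -375.] [ 565. -353.]
green 160 51 [ 546. -376.] [ 564. -352.]
green 170 54 [ 546. -376.] [ 566. -350.]
green 180 58 [ 547. -375.] [ 565. -351.]
```

View pics/f.png

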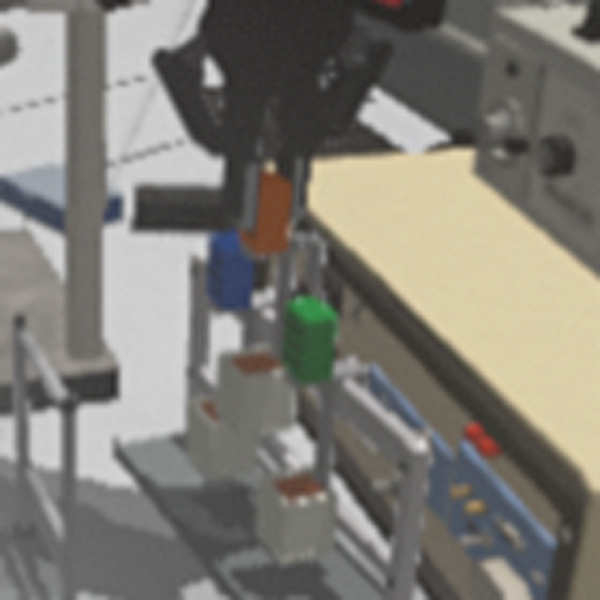

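Call:
{"op": "send_rows", "data": {
  "travel": [
    [0.001, -0.0035, 0],
    [0.001, -0.0035, 0],
    [0.001, -0.0035, -0.01],
    [0.001, -0.0035, -0.02],
    [0.001, -0.0035, -0.02]
  ],
  "angular": [
    [0, 0, 0],
    [0, 0, 0],
    [0, 0, 0],
    [0, 0, 0],
    [0, 0, 0]
  ],
  "grip": [1, 1, 1, 1, 1]
}}

```text
time_s: 16.1
ee_pos: [551.7, -310.2, 154.1]
tcp_rot: [0.696, 0.718, -0.001, -0.0]
ft_force: [0.3, -0.8, -1.5]
opening: 19.7
gripper_force: 30.2
```

Call:
{"op": "send_rows", "data": {
  "travel": [
    [0, 0, -0.007],
    [0, 0, -0.014],
    [0, 0, -0.02],
    [0, 0, -0.02]
  ],
  "angular": [
    [0, 0, 0],
    [0, 0, 0],
    [0, 0, 0],
    [0, 0, 0]
  ],
  "grip": [1, 1, 1, 1]
}}

```text
time_s: 16.6
ee_pos: [552.0, -310.5, 134.7]
tcp_rot: [0.696, 0.718, -0.0, 0.0]
ft_force: [-0.0, 0.5, -0.8]
opening: 19.8
gripper_force: 30.2
```

Call:
{"op": "send_rows", "data": {
  "travel": [
    [0, 0, -0.006],
    [0, 0, -0.011],
    [0, 0, -0.014],
    [0, 0, -0.014]
  ],
  "angular": [
    [0, 0, 0],
    [0, 0, 0],
    [0, 0, 0],
    [0, 0, 0]
  ],
  "grip": [1, 1, 1, 1]
}}

```text
time_s: 17.1
ee_pos: [552.1, -310.6, 121.0]
tcp_rot: [0.696, 0.718, -0.0, 0.0]
ft_force: [-0.3, -1.3, -2.1]
opening: 19.6
gripper_force: 30.3
```

```bash
cat > chk.py <<'E'
from h import *
o=telemetry.get_obs();print(o['time_s'],o['ee_pos'].round(1),o['ft_force'].round(1))
im,d=snap('side')
p=cloud('side',d,np.ones(d.shape,bool))
q=p[(p[:,0]>515)&(p[:,0]<605)&(p[:,1]>-400)&(p[:,1]<-230)&(p[:,2]>20)]
for nm,(a,b) in {'or':(-335,-285),'blue':(-282,-232),'green':(-388,-340)}.items():
  for z in (45,60,90,130,140,150,160,170,180,190):
    k=q[(q[:,1]>a)&(q[:,1]<b)&(q[:,2]>=z)&(q[:,2]<z+10)]
    if len(k)>3: print(nm,z,len(k),np.percentile(k,3,0).round()[:2],np.percentile(k,97,0).round()[:2])
E
python3 chk.py
```

```text
17.1 [ 552.1 -310.6  121. ] [-0.3 -1.3 -2.1]
or 45 28 [ 535. -333.] [ 544. -301.]
or 60 37 [ 535. -332.] [ 570. -299.]
or 90 16 [ 565. -320.] [ 570. -307.]
or 130 6 [ 565. -310.] [ 566. -303.]
or 140 16 [ 542. -325.] [ 558. -307.]
or 150 35 [ 542. -326.] [ 558. -305.]
or 160 41 [ 532. -326.] [ 557. -307.]
or 170 72 [ 530. -326.] [ 575. -310.]
or 180 90 [ 529. -326.] [ 573. -305.]
or 190 64 [ 529. -325.] [ 573. -303.]
blue 45 28 [ 536. -280.] [ 542. -243.]
blue 60 34 [ 536. -279.] [ 568. -250.]
blue 90 13 [ 567. -268.] [ 571. -256.]
blue 140 15 [ 543. -274.] [ 550. -254.]
blue 150 15 [ 543. -271.] [ 545. -251.]
blue 160 15 [ 543. -271.] [ 545. -252.]
blue 170 8 [ 542. -270.] [ 544. -254.]
green 45 65 [ 539. -380.] [ 575. -350.]
green 60 82 [ 539. -385.] [ 594. -347.]
green 90 15 [ 569. -369.] [ 574. -353.]
green 130 39 [ 570. -386.] [ 591. -356.]
green 140 75 [ 546. -383.] [ 589. -354.]
green 150 47 [ 546. -375.] [ 565. -352.]
green 160 50 [ 546. -375.] [ 564. -351.]
green 170 51 [ 546. -376.] [ 566. -350.]
green 180 60 [ 547. -375.] [ 564. -349.]
```

Call:
{"op": "send_rows", "data": {
  "travel": [
    [0.001, 0, -0.001],
    [0.002, 0, -0.002],
    [0.002, 0, -0.002]
  ],
  "angular": [
    [0, 0, 0],
    [0, 0, 0],
    [0, 0, 0]
  ],
  "grip": [1, 1, 1]
}}

```text
time_s: 17.52
ee_pos: [554.2, -310.8, 119.7]
tcp_rot: [0.696, 0.718, -0.0, 0.0]
ft_force: [-3.2, 2.0, 6.2]
opening: 19.5
gripper_force: 31.3
```

Call:
{"op": "send_rows", "data": {
  "travel": [
    [0, 0, 0],
    [0, 0, 0],
    [0, 0, 0],
    [0, 0, 0],
    [0, 0, 0]
  ],
  "angular": [
    [0, 0, 0],
    [0, 0, 0],
    [0, 0, 0],
    [0, 0, 0],
    [0, 0, 0]
  ],
  "grip": [0.4, 0.2, 0, -0.1, -0.1]
}}

```text
time_s: 18.15
ee_pos: [554.3, -310.6, 119.2]
tcp_rot: [0.696, 0.718, -0.0, 0.0]
ft_force: [-0.0, -0.0, -0.2]
opening: 47.1
gripper_force: 0.0
```

Call:
{"op": "send_rows", "data": {
  "travel": [
    [0, 0, 0.015],
    [0, 0, 0.04],
    [0, 0, 0.09],
    [0, 0, 0.14],
    [0, 0, 0.2]
  ],
  "angular": [
    [0, 0, 0],
    [0, 0, 0],
    [0, 0, 0],
    [0, 0, 0],
    [0, 0, 0]
  ],
  "grip": [-0.1, -0.1, -0.1, -0.1, -0.1]
}}

```text
time_s: 18.77
ee_pos: [553.6, -310.5, 321.6]
tcp_rot: [0.696, 0.718, -0.0, 0.0]
ft_force: [1.3, -0.0, -0.6]
opening: 47.0
gripper_force: 0.0
```

Call:
{"op": "send_rows", "data": {
  "travel": [
    [-0.03, 0, 0.03],
    [-0.06, 0, 0.05],
    [-0.06, 0, 0.05],
    [-0.06, 0, 0.05]
  ],
  "angular": [
    [0, 0, 0],
    [0, 0, 0],
    [0, 0, 0],
    [0, 0, 0]
  ],
  "grip": [-0.1, -0.1, -0.1, -0.1]
}}

```text
time_s: 19.27
ee_pos: [494.5, -310.3, 369.6]
tcp_rot: [0.696, 0.718, 0.0, 0.0]
ft_force: [-0.2, 0.7, -0.4]
opening: 46.7
gripper_force: 0.0
```

```bash
python3 chk.py
```

```text
19.275 [ 494.5 -310.3  369.6] [-0.2  0.7 -0.4]
or 45 31 [ 538. -332.] [ 545. -299.]
or 60 37 [ 538. -331.] [ 566. -300.]
or 90 17 [ 567. -321.] [ 572. -304.]
or 140 23 [ 544. -326.] [ 559. -307.]
or 150 38 [ 544. -326.] [ 558. -300.]
or 160 33 [ 544. -326.] [ 557. -305.]
or 170 40 [ 544. -327.] [ 561. -305.]
or 180 51 [ 544. -327.] [ 563. -301.]
blue 45 25 [ 536. -280.] [ 545. -247.]
blue 60 42 [ 537. -280.] [ 570. -249.]
blue 90 12 [ 566. -269.] [ 571. -256.]
blue 140 20 [ 542. -275.] [ 557. -253.]
blue 150 31 [ 543. -277.] [ 556. -252.]
blue 160 32 [ 543. -276.] [ 556. -251.]
blue 170 42 [ 543. -278.] [ 561. -251.]
blue 180 44 [ 544. -277.] [ 562. -252.]
green 45 64 [ 540. -381.] [ 575. -349.]
green 60 83 [ 539. -385.] [ 581. -348.]
green 90 19 [ 569. -369.] [ 574. -353.]
green 130 42 [ 569. -386.] [ 591. -356.]
green 140 78 [ 546. -386.] [ 590. -353.]
green 150 50 [ 547. -375.] [ 566. -351.]
green 160 46 [ 546. -375.] [ 564. -351.]
green 170 52 [ 546. -376.] [ 567. -350.]
green 180 61 [ 546. -375.] [ 565. -349.]
```

The orange basket hangs upright, in line with its neighbours (block x 544–563, between blue's 543 and green's 546), and the neighbours have not moved.

```bash
python3 -c "
from h import *
print(job.hand_in())"
```

```text
the job is handed in; nothing more can be done
None
```

The orange basket was stood on the bare bench, taken again the other way round, and hung on the rack's top bar between the blue and green baskets; the job is handed in at about 19 s, and the last camera check showed both neighbours still hung where they were.

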